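Unlatch the scrap chute gate and slide the cracked barrel through

ROBOT

A 6-joint arm with a two-finger parallel gripper is mounted at the origin on the work surface. World frame = base frame: x ahead of the robot, y to its left, z up, the work surface at z = 0. Lengths are in mm, angles in rad, forces in N, time in s.
With the tool pointing down it reaches from about 350 to 975 mm from the base axis. Payload 7.1 kg.
Tool frame: the origin (TCP) lies between the finger pads; the fingertips stand 17 mm ahead of it and the grasp point (between the pads) lies 2 mm behind it; z points along the fingers, y is the line along which they close (so a half turn about z gives the same grasp; the last joint's range is limited). The gripper opens to 88 mm and grips with 3 to 60 N. Pads are 20 mm wide; open, the fingers measure 115 mm over their backs; the gripper's body (75 mm by 178 mm) begins 61 mm behind the grasp point.
Start: joints at [-1.3, 0.423, 1.63, -0, 1.089, -0.019], TCP at [178.619, -598.916, 239.675] pointing down, gripper open.
Joint ranges: [-3, 3], [-0.9, 2.11], [0.09, 2.58], [-1.31, 4.45], [0.11, 2.69], [-2.54, 2.54]. Speed limits (rad/s): [2.39, 2.39, 3.01, 3.14, 3.14, 3.14].

INTERFACE

Orientations are given as a rotation vector (axis times angle).
In Python, from workcell import ctrl gives the robot as it stands.
- The arm moves only by the shell command python3 jog.py 'ROWS' [OPENING]. ROWS is a JSON list of rows, 1 to 5 of them, each of 6 numbers: dx, dy, dz in mm, then a rotation vector rx, ry, rz in rad; each row shifts and turns the commanded pose from where the row before left it, along the tool's axes as they then stand; what a row does not reach is not made up. A row lasts 1/12 s, in which the tool goes at most 41.7 mm and 0.125 rad, less where a joint would pass 70% of its speed; a pose out of reach is approached as far as the arm can. OPENING is the finger opening in mm, set as the command begins (- or left out keeps the last). The fingers move at their own pace and stop on an object; the grip force is fixed at half the most. Time passes only in rows, so rows that do not move let the fingers close. It prints the time, the measured TCP pose, the force, the opening and the grip force at its end.
- ctrl.get_obs(): the state, without advancing time (a new reading comes with each control period).
- ctrl.get_image(name): name is "side" or "top"; returns a dict with "img" (384x512x3 uint8, red, green, blue), "fx", "fy", "cx", "cy" (pixels), "k1" (the pictures are not rectified: a ray, as slopes to the right and down, at radius r is drawn at 1 + k1 r^2 times it, then the intrinsics apply), "R" (3x3) and "t" (3): a world point X has camera coordinates R X + t. Camera axes: x right, y down, z forward; pixel columns grow to the right and rows downward; lengths in mm; the calibration is good to about 2 mm. A picture is of the moment at which its call begins. There is no depth.
- ctrl.close_job(): hands the job in; it is judged then, once.
The state is a dict: "t": time; "qpos": joint angles; "qvel": joint speeds; "joint_torque": joint torques, N m; "ee_pos": TCP position; "orientation": TCP orientation; "ft_force": force on the tool from outside, world axes, zero at the start; "moment": the same for the moment, N m; "width": finger opening in mm; "grasp_force": force on a finger pad.
Only numpy, scipy, OpenCV 4.12 (cv2) and the standard library are available. Lean on these libraries where they do the work, as an engineer would, in place of code of your own. Each camera call takes 0.05 s, during which the arm holds its last target. There are 200 camera calls.

TASK

Reach into the gap behind the chute's ajar gate, press the spring catch down and, keeping it pressed, pull the gate open, swinging it past square and all the way back to its stop. Then slide the heavy finned barrel casting along the bench and tip it down the chute into the bucket. Leave the gate open and do not disturb the other parts on the bench.

Things in the scene. Friction and masses are not known exactly. Their poses are not given: they have to be found in the camera images.
- chute: Galvanized scrap chute on the bench's left edge, above a bucket. Origin: middle of its doorway at bench level, in the plane of the shut gate; own +y points into the chute (away to the robot's left), x along the doorway, z up. Doorway 238 mm wide (x -119 to 119 mm); posts, side sheets 150 mm high. Its floor is level with the bench up to y = 0, then falls at 46 degrees for 115 mm of slippery sheet.
- hood_edge (a point): Middle of the front edge of the sheet hood over the chute: 52 mm inside the doorway, top at 150 mm, underside at 147 mm. In front of this edge the doorway is open above.
- strike_tab (a point): Free end of the fixed steel strike tab that sticks out 37 mm from the doorway post on the side away from the hinge (chute x = -119 to -82 mm, y = 0 to 6 mm, 117 to 137 mm above the bench). The catch's nib hooks behind it (on its chute side).
- bucket (a point): Centre of the inner floor of the galvanized bucket under the chute (250 mm along the chute's +y, 185 mm below the bench top). A low, oily, slippery bucket: inside radius about 170 mm at the floor, 189 mm at the rim; 130 mm deep.
- gate (a joint): Gate angle, rad: 0 = shut, grows as the free edge swings over the bench towards chute -y; end stop 1.85. Sheet gate 10 mm thick, from 11 to 223 mm from the hinge axis, 10 to 150 mm above the bench. Starts ajar (0.27 to 0.32); the catch stops it near 0.34 unless pressed. Stiff hinge (0.15 N m): stays where it is left.
- gate_hinge (a point): Point on the gate's upright hinge axis (chute x = +117 mm, y = 0) at 150 mm height. Axes turn with the gate: own -x runs from the hinge along the gate's middle plane to the free edge; own +y is the normal of the inner face (towards the chute), which lies 5 mm from the middle plane.
- catch (a joint): How far the spring catch is pressed down, m: 0 = up, stop at 0.022. From 0.014 on its nib passes under the strike tab. About 3 N to start, 9 N at the stop; springs back when let go.
- catch_pad (a point): Centre of the top of the catch's flat pad (50 mm along the gate, 44 mm across) on the gate's inner face: 187 mm from the hinge axis, 28 mm from the gate's middle plane, 113 mm above the bench when up (37 mm below the gate's top). Moves with the gate. Reach it from above through the gap between the gate's inner face and the strike tab; press straight down.
- casting: Scrap finned cast-iron engine barrel, a block 120 (own x) x 130 (own y) x 75 mm high, about 2 kg, too broad for the gripper, standing on the bench. Origin: centre of the underside, z up. Slides on the bench with friction about 0.6.
- muffler: rusted steel box muffler, 90 x 120 x 66 mm with a short pipe; bystander. Origin: middle of its underside.
- bolt0: zinc head bolt, 104 mm long, lying flat; bystander. Origin: middle of its underside, length along own x.
- bolt1: zinc head bolt, 104 mm long, lying flat; bystander. Origin: middle of its underside, length along own x.
- bolt2: zinc head bolt, 104 mm long, lying flat; bystander. Origin: middle of its underside, length along own x.
- choke_lever: green plastic choke lever, 125 x 28 x 12 mm, lying flat; bystander. Origin: middle of its underside.
- compressor: blackened C-shaped valve spring compressor, about 200 x 110 x 16 mm, lying flat; bystander. Origin: middle of its underside.

How it is judged (in metres and radians):
On the way:
1. the gate is swung past its catch and back to about its stop (past 1.65 rad) (value of joint gate above 1.65 rad), for 0.2 s.
At the end, for the whole second after the job is handed in: The casting lies at rest in the bucket (its origin within 190 mm of the bucket's axis and less than 120 mm above its floor) and the gate still stands open past 1.5 rad (value of joint gate above 1.5 rad and horizontal distance between casting and bucket below 0.19 m and z of casting in the frame of bucket below 0.12 m and linear speed of casting below 0.03 m/s); the robot touches nothing.
It fails at once if a bystander on the bench is shoved more than 40 mm (distance of any of muffler, bolt0, bolt1, bolt2, choke_lever, compressor from where it was at the start of the episode above 0.04 m).
It also fails if it takes over 58 s, if anything falls off the work surface, if the arm or the gripper's body presses on something with over 40 N, if the wrist force passes 120 N, or if a joint passes its speed limit or range.

## Working session

There is one attempt and no reset: what is moved stays moved. The work goes in short steps, Python scripts to look and compute and a shell command to move; the robot and the scene stay as the last step left them, time stands still between calls to the robot, and variables do not carry over. Pictures are saved under pics/ and viewed, at most 10 in all, crops included, and the job is handed in when it is done.

```bash
ls; mkdir -p pics
python3 - <<'E'
from workcell import ctrl
import cv2
o=ctrl.get_obs();print(o['t'],o['ee_pos'],o['orientation'],o['width'])
for n in("side","top"):
    d=ctrl.get_image(n);cv2.imwrite(f"pics/{n}0.png",cv2.resize(d["img"][:,:,::-1],(800,600),interpolation=cv2.INTER_CUBIC))
    print(n,d["fx"],d["fy"],d["cx"],d["cy"],d["k1"],d["R"],d["t"])
E
```

```text
jog.py
pics
workcell.py
0.0 [ 178.48892039 -598.4364703   238.93042667] [-3.10723434e+00 -4.53433886e-01  2.99135225e-04] 87.95108960035363
side 423.3084036290191 423.3084036290191 251.35290784202496 188.54689555232054 -0.12893192715400256 [[ 0.97542147 -0.22034342  0.00131682]
 [-0.14505991 -0.64663017 -0.74888387]
 [ 0.16586313  0.73028638 -0.66269995]] [-542.51394783  158.61067112 1236.87268012]
top 419.93339954639293 419.93339954639293 254.57055279484263 191.2081427197493 -0.07262054468116605 [[ 0.01956319 -0.99974841  0.01097233]
 [-0.99855017 -0.02008784 -0.04994033]
 [ 0.05014817 -0.00997943 -0.99869193]] [  36.3013537   548.16756626 1700.43700257]
```

View pics/side0.png

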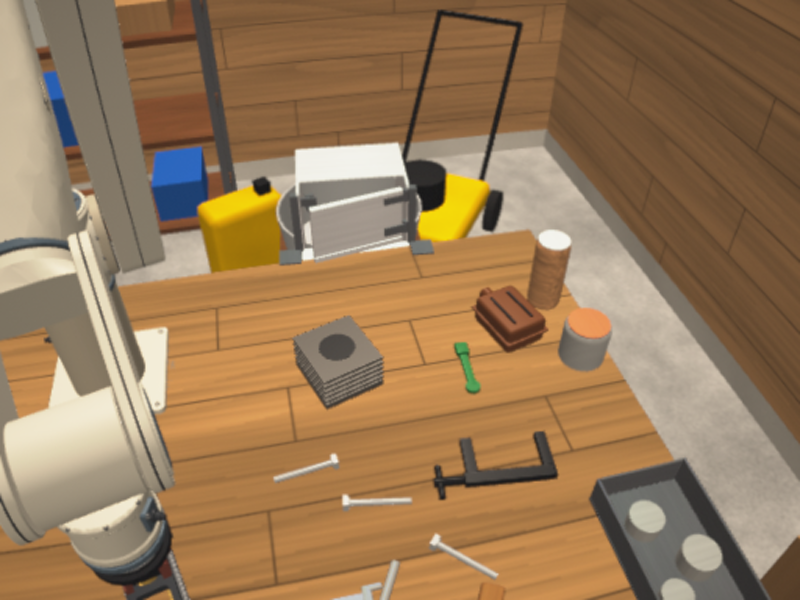

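View pics/top0.png

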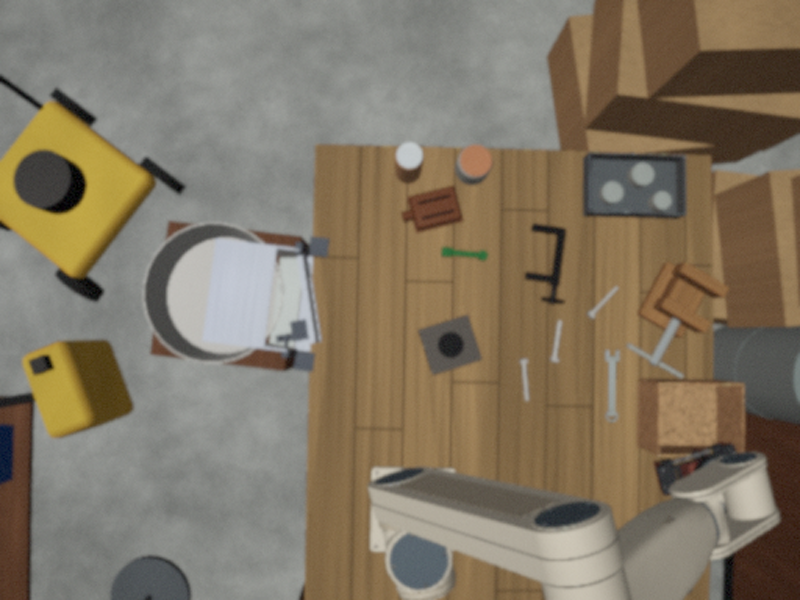

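The side view shows the chute around (350,210) and the casting around (338,362). The top view shows the chute doorway around (305,300) and the casting around (450,345). The hinge is at the far post (large x) and the free edge is nearer the robot. I'll enlarge both.

```bash
cat > h.py <<'E'
import numpy as np,cv2
from scipy.optimize import least_squares
from workcell import ctrl
def K(d):return np.array([[d["fx"],0,d["cx"]],[0,d["fy"],d["cy"]],[0,0,1.]])
def proj(d,X):
    return cv2.projectPoints(np.array(X,float).reshape(-1,1,3),cv2.Rodrigues(d["R"])[0],np.array(d["t"]),K(d),np.array([d["k1"],0,0,0,0.]))[0].reshape(-1,2)
def ray(d,uv,z):
    p=cv2.undistortPoints(np.array(uv,float).reshape(-1,1,2),K(d),np.array([d["k1"],0,0,0,0.])).reshape(-1,2)
    R=np.array(d["R"]);c=-R.T@d["t"];r=np.c_[p,np.ones(len(p))]@R
    return c+r*((z-c[2])/r[:,2])[:,None]
def crop(d,x0,y0,w,h,s):return cv2.resize(d["img"][y0:y0+h,x0:x0+w,::-1],None,fx=s,fy=s,interpolation=cv2.INTER_CUBIC)
E
python3 - <<'E'
from h import *
s=ctrl.get_image("side");t=ctrl.get_image("top")
# side 170..280 x 85..175 ; top 125..215 x 145..240
a=crop(s,178,88,100,85,8);cv2.imwrite("pics/cs.png",a)
b=crop(t,125,148,90,92,6);cv2.imwrite("pics/ct.png",b)
c=np.hstack([crop(s,180,195,70,70,5),crop(t,260,195,60,70,5)]);cv2.imwrite("pics/cc.png",c)
E
```

```text
(no output)
```

View pics/cs.png

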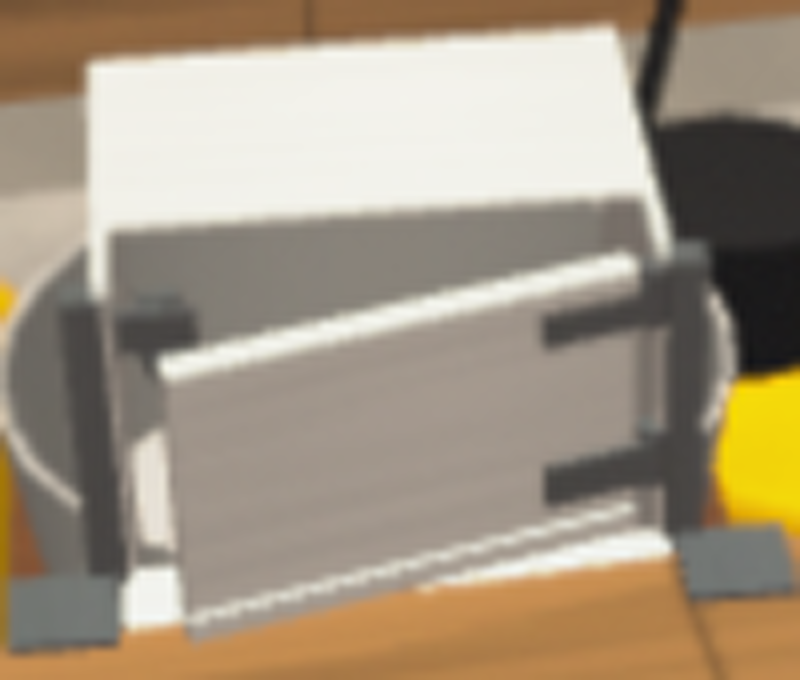

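View pics/ct.png

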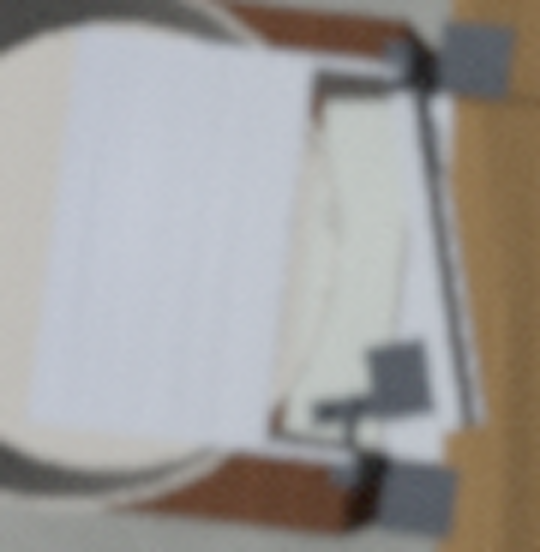

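View pics/cc.png

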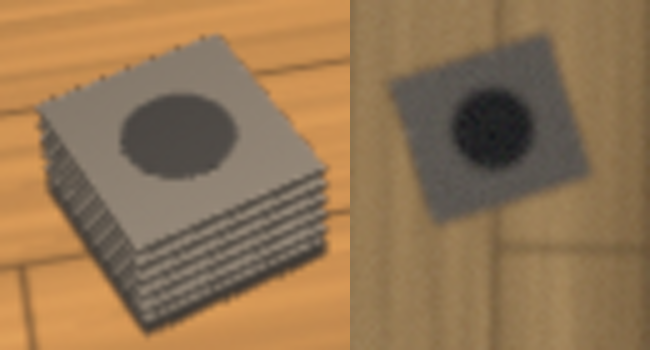

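```bash
cat > fit.py <<'E'
from h import *
s=ctrl.get_image("side");t=ctrl.get_image("top")
U=lambda p,x0,y0,k:(np.array(p,float)+.5)/k-.5+[x0,y0]
S=lambda *p:U(p,178,88,8); T=lambda *p:U(p,125,148,6)
def rz(a):return np.array([[np.cos(a),-np.sin(a),0],[np.sin(a),np.cos(a),0],[0,0,1]])
def ch(p,P):return np.array([p[0],p[1],0])+rz(p[2])@np.array(P,float)
def gt(p,r,n,z):return ch(p,np.array([117,0,0])+rz(p[3])@np.array([-r,n,z]))
def res(p,full=False):
    w,px,py=p[4:7]
    L=[("hoodL",s,S(108,232),ch(p,[-w,52,150])),("hoodR",s,S(640,200),ch(p,[w,52,150])),
    ("hoodL t",t,T(270,436),ch(p,[-w,52,150])),("hoodR t",t,T(319,72),ch(p,[w,52,150])),
    ("tab s",s,S(197,315),ch(p,[-82,0,137])),("tab t",t,T(352,403),ch(p,[-82,3,137])),
    ("gate o",s,S(164,381),gt(p,223,-5,150)),("gate hin",s,S(637,278),gt(p,11,-5,150)),
    ("gate bot",s,S(190,638),gt(p,223,-5,10)),("pad t",t,T(400,380),gt(p,187,28,113)),
    ("gate bot t",t,T(486,423),gt(p,223,-5,10)),
    ("pl s",s,S(118,638),ch(p,[-px,py,4])),("pr s",s,S(698,598),ch(p,[px,py,4])),
    ("pl t",t,T(457,468),ch(p,[-px,py,4])),("pr t",t,T(514,97),ch(p,[px,py,4]))]
    r=np.array([proj(c,X)[0]-u for _,c,u,X in L])
    if full:
        for (n,*_),e in zip(L,r):print(n,e.round(2))
    return r.ravel()
f=least_squares(res,[480,380,0,.3,119,121,-40],loss="soft_l1");p=f.x
print(p.round(3));res(p,True)
for n,X in dict(pad=gt(p,187,28,113),tab=ch(p,[-82,3,137]),hood=ch(p,[0,52,150]),hinge=gt(p,0,0,150),free=gt(p,223,0,150),bucket=ch(p,[0,250,-185])).items():print(n,X.round(1))
S2=lambda p:U(p,180,195,5);T2=lambda p:U(p,260,195,5)
sc=[(40,107),(222,37),(327,170),(137,248)];tc=[(40,80),(200,35),(240,175),(87,222)]
print("casting top side",ray(s,S2(sc),75).round(1).tolist());print("top",ray(t,T2(tc),75).round(1).tolist())
print("bottom side",ray(s,S2([(148,333),(327,255)]),0).round(1).tolist())
k=1/1.5625
for n,(uv,z) in dict(choke1=((447,252),6),choke2=((485,255),6),muf=((437,208),66),mufpipe=((405,215),30)).items():print(n,ray(t,[np.array(uv)*.64],z).round(0))
print(f.cost)
E
python3 fit.py
```

```text
[ 5.34575e+02  3.02217e+02 -1.09000e-01  2.73000e-01  1.16307e+02
  1.28856e+02 -5.25630e+01]
hoodL [0.75 0.05]
hoodR [0.06 0.02]
hoodL t [-0.47  0.12]
hoodR t [-0.12 -0.46]
tab s [0.01 0.25]
tab t [ 0.56 -1.77]
gate o [-0.05 -0.25]
gate hin [ 0.12 -0.54]
gate bot [-0.12  0.74]
pad t [0.77 0.01]
gate bot t [-0.87  0.51]
pl s [-0.25  0.53]
pr s [-0.54  0.49]
pl t [0.06 0.48]
pr t [-1.01  0.07]
pad [461.8 286.6 113. ]
tab [453.4 314.1 137. ]
hood [540.2 353.9 150. ]
hinge [650.9 289.5 150. ]
free [430.9 253.1 150. ]
bucket [ 561.8  550.7 -185. ]
casting top side [[358.0, -44.1, 75.0], [470.6, -9.0, 75.0], [509.0, -128.3, 75.0], [397.1, -162.2, 75.0]]
top [[469.0, -4.9, 75.0], [506.9, -130.3, 75.0], [397.4, -163.5, 75.0], [358.5, -43.8, 75.0]]
bottom side [[398.3, -160.4, 0.0], [508.8, -125.7, 0.0]]
choke1 [[674. -80.   6.]]
choke2 [[ 668. -181.    6.]]
muf [[779. -48.  66.]]
mufpipe [[765.  33.  30.]]
3.7598144527623756
```

Both fits agree: the chute is at about (535,302) with yaw -0.109, the gate at about 0.27, and the casting at (433,-86) with yaw 0.30. Next I approach with the fingers closed.

```bash
python3 jog.py '[[26,-23.4,0,0,0,0],[26,-23.4,0,0,0,0],[26,-23.4,0,0,0,0],[26,-23.4,0,0,0,0],[26,-23.4,0,0,0,0]]' 0
python3 jog.py '[[26,-23.4,0,0,0,0],[26,-23.4,0,0,0,0],[26,-23.4,0,0,0,0],[26,-23.4,0,0,0,0],[26,-23.4,0,0,0,0]]'
python3 jog.py '[[26,-23.4,0,0,0,0],[26,-23.4,0,0,0,0],[26,-23.4,0,0,0,0],[26,-23.4,0,0,0,0],[26,-23.4,0,0,0,0]]'
python3 jog.py '[[0,0,0,0,0,-0.12],[0,0,0,0,0,-0.12],[0,0,0,0,0,-0.12],[0,0,0,0,0,-0.12],[0,0,0,0,0,-0.12]]'
python3 jog.py '[[0,0,0,0,0,-0.12],[0,0,0,0,0,-0.12],[0,0,0,0,0,-0.12],[0,0,0,0,0,-0.12],[0,0,0,0,0,-0.12]]'
python3 jog.py '[[0,0,0,0,0,-0.12],[0,0,0,0,0,-0.12],[0,0,0,0,0,0]]'
cat > g.py <<'E'
from h import *
import sys
from scipy.spatial.transform import Rotation as Ro
def st():
    o=ctrl.get_obs();R=Ro.from_rotvec(o["orientation"]).as_matrix()
    return o,np.array(o["ee_pos"]),R,np.arctan2(R[1,0],R[0,0])
if __name__=="__main__":
    o,p,R,h=st();x,y,z,hd=map(float,sys.argv[1:5])
    print("t",o["t"],"pos",p.round(1),"h",h.round(3),"tilt z",R[:,2].round(3),"F",np.round(o["ft_force"],1),"w",round(o["width"],1))
    print("tool d",(R.T@(np.array([x,y,z])-p)).round(1),"rz",round(h-hd,3))
E
python3 - <<'E'
from h import *
a,g=-.109,.273;X=np.array([np.cos(a+g),np.sin(a+g)]);Y=np.array([-X[1],X[0]])
print(np.array([650.9,289.5])-180*X+21*Y)
E
python3 g.py 470 281 230 1.735
```

```text
t: 0.72
ee_pos: [270.2, -448.2, 239.7]
orientation: [3.109, 0.453, 0.0]
ft_force: [1.1, -1.2, 0.5]
width: 58.1
grasp_force: 0.0
t: 1.13
ee_pos: [361.5, -298.9, 239.9]
orientation: [3.108, 0.453, 0.001]
ft_force: [1.3, -0.4, 0.6]
width: 24.6
grasp_force: 0.0
t: 1.55
ee_pos: [452.7, -149.5, 239.9]
orientation: [3.108, 0.454, 0.001]
ft_force: [1.0, -1.3, -0.0]
width: 0.4
grasp_force: 0.0
t: 1.97
ee_pos: [452.1, -150.9, 239.7]
orientation: [2.831, 1.361, 0.0]
ft_force: [0.3, -0.6, 0.3]
width: 0.7
grasp_force: 0.0
t: 2.38
ee_pos: [452.0, -151.1, 239.7]
orientation: [2.303, 2.136, 0.0]
ft_force: [0.6, 0.7, -0.1]
width: 0.4
grasp_force: 0.0
t: 2.63
ee_pos: [452.0, -151.1, 239.7]
orientation: [2.033, 2.395, 0.0]
ft_force: [0.0, -0.1, -0.4]
width: 0.4
grasp_force: 0.0
[469.88663696 280.83037488]
t 2.6333 pos [ 452.  -151.1  239.7] h 1.734 tilt z [ 0. -0. -1.] F [ 0.  -0.1 -0.4] w 0.4
tool d [423.4  88.    9.7] rz -0.001
```

```bash
python3 jog.py '[[35,7.3,0,0,0,0],[35,7.3,0,0,0,0],[35,7.3,0,0,0,0],[35,7.3,0,0,0,0],[35,7.3,0,0,0,0]]'
python3 jog.py '[[35,7.3,0,0,0,0],[35,7.3,0,0,0,0],[35,7.3,0,0,0,0],[35,7.3,0,0,0,0],[35,7.3,0,0,0,0]]'
python3 jog.py '[[35,7.3,0,0,0,0],[35,7.3,0,0,0,0],[3.4,0.4,20,0,0,0],[0,0,20,0,0,0],[0,0,0,0,0,0]]'
python3 g.py 469.9 280.8 133 1.735
python3 - <<'E'
from h import *
s=ctrl.get_image("side");t=ctrl.get_image("top")
a=crop(s,178,78,100,95,6);b=crop(t,165,158,60,80,3)
cv2.imwrite("pics/p1.png",np.hstack([a,cv2.copyMakeBorder(b,0,a.shape[0]-b.shape[0],0,0,cv2.BORDER_CONSTANT)]))
E
```

```text
t: 3.05
ee_pos: [460.2, 29.0, 239.9]
orientation: [2.044, 2.386, 0.001]
ft_force: [1.3, -0.2, 0.7]
width: 0.3
grasp_force: 0.0
t: 3.47
ee_pos: [468.5, 207.9, 239.8]
orientation: [2.043, 2.387, 0.0]
ft_force: [0.6, -0.0, 0.8]
width: 0.3
grasp_force: 0.0
t: 3.88
ee_pos: [469.7, 280.7, 196.4]
orientation: [-2.039, -2.387, 0.009]
ft_force: [-1.8, 0.4, 0.3]
width: 0.6
grasp_force: 0.0
t 3.8833 pos [469.7 280.7 196.4] h 1.728 tilt z [-0.005 -0.003 -1.   ] F [-1.8  0.4  0.3] w 0.6
tool d [ 0.2  0.5 63.4] rz -0.007
```

View pics/p1.png

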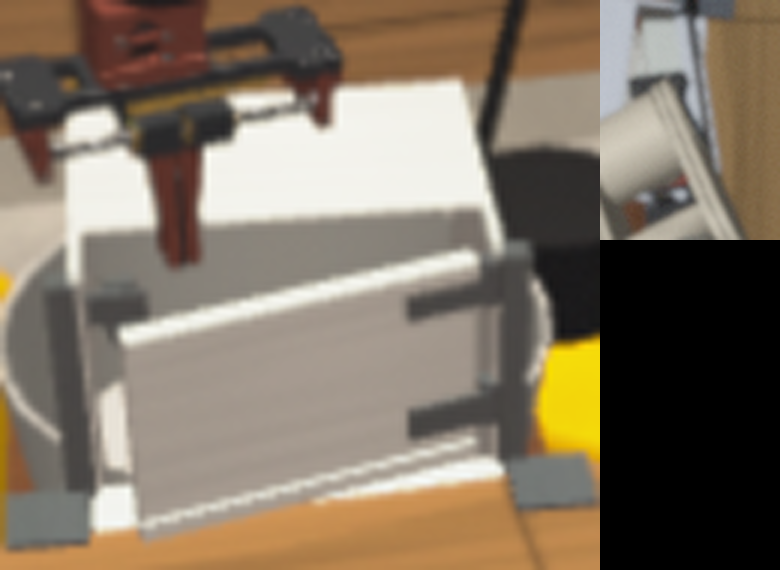

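The closed fingers hang at about (180,265), behind the gate's top edge and right of the strike tab, as planned. Now I lower them and press.

```bash
python3 jog.py '[[0,0,15,0,0,0],[0,0,15,0,0,0],[0,0,15,0,0,0],[0,0,10,0,0,0],[0,0,5,0,0,0]]'
python3 jog.py '[[0,0,5,0,0,0],[0,0,5,0,0,0],[0,0,0,0,0,0]]'
python3 jog.py '[[0,0,5,0,0,0],[0,0,5,0,0,0],[0,0,4,0,0,0],[0,0,0,0,0,0]]'
python3 g.py 469.9 280.8 111 1.735
```

```text
t: 4.4
ee_pos: [472.1, 280.4, 139.5]
orientation: [-2.04, -2.389, 0.0]
ft_force: [0.8, -0.5, -0.7]
width: 0.5
grasp_force: 0.0
t: 4.65
ee_pos: [472.4, 281.0, 129.8]
orientation: [2.038, 2.39, 0.001]
ft_force: [0.9, 0.0, 3.3]
width: 0.7
grasp_force: 1.5
t: 4.98
ee_pos: [472.5, 281.2, 115.7]
orientation: [2.038, 2.39, 0.002]
ft_force: [0.6, -0.9, 8.1]
width: 0.9
grasp_force: 3.4
t 4.9833 pos [472.5 281.2 115.7] h 1.73 tilt z [ 0.001  0.001 -1.   ] F [ 0.6 -0.9  8.1] w 0.9
tool d [ 0.1 -2.7  4.7] rz -0.005
```

The spring force of 8 N means the catch is down about 17–19 mm. I'll press slightly more and swing the gate.

```bash
python3 jog.py '[[-4,0,1.5,0,0,0],[-4,0,0,0,0,0],[0,0,0,0,0,0]]'
python3 jog.py '[[-7.2,-0.6,0,0,0,-0.04],[-7.2,-0.6,0,0,0,-0.04],[-7.2,-0.6,0,0,0,-0.04],[-7.2,-0.6,0,0,0,-0.04],[-7.2,-0.6,0,0,0,-0.04]]'
python3 g.py 469.9 280.8 111 1.735
```

```text
t: 5.23
ee_pos: [473.7, 272.9, 114.6]
orientation: [2.038, 2.39, 0.002]
ft_force: [-1.3, -0.8, 7.3]
width: 0.7
grasp_force: 3.6
t: 5.65
ee_pos: [481.2, 238.4, 115.4]
orientation: [1.785, 2.582, 0.008]
ft_force: [4.1, 2.4, 6.7]
width: 0.6
grasp_force: 3.4
t 5.65 pos [481.2 238.4 115.4] h 1.932 tilt z [ 0.006  0.003 -1.   ] F [4.1 2.4 6.7] w 0.6
tool d [43.7  4.4  4.5] rz 0.197
```

```bash
for i in 1; do
python3 jog.py '[[-10.8,-0.9,0,0,0,-0.06],[-10.8,-0.9,0,0,0,-0.06],[-10.8,-0.9,0,0,0,-0.06],[-10.8,-0.9,0,0,0,-0.06],[-10.8,-0.9,0,0,0,-0.06]]'
python3 jog.py '[[-10.8,-0.9,0,0,0,-0.06],[-10.8,-0.9,0,0,0,-0.06],[-10.8,-0.9,0,0,0,-0.06],[-10.8,-0.9,0,0,0,-0.06],[-10.8,-0.9,0,0,0,-0.06]]'
done
python3 - <<'E'
from g import *
o,p,R,h=st();c=p[:2]-[650.9,289.5]
print(np.linalg.norm(c),"g~",(np.arctan2(-c[1],-c[0])+.109+np.arcsin(15/np.linalg.norm(c))),"tool-based",h-1.571+.109,o["ft_force"])
d=ctrl.get_image("side");cv2.imwrite("pics/s2.png",crop(d,160,70,200,150,4))
E
```

```text
t: 6.07
ee_pos: [502.8, 188.5, 115.7]
orientation: [1.377, 2.818, 0.009]
ft_force: [3.4, 5.1, 6.0]
width: 0.7
grasp_force: 3.9
t: 6.48
ee_pos: [537.1, 147.0, 115.6]
orientation: [0.941, 2.992, 0.007]
ft_force: [2.7, 5.3, 7.1]
width: 0.7
grasp_force: 3.8
182.33383213072028 g~ 1.0881229470529645 tool-based 1.070371162000564 [2.67586998 5.30286108 7.10291328]
```

View pics/s2.png

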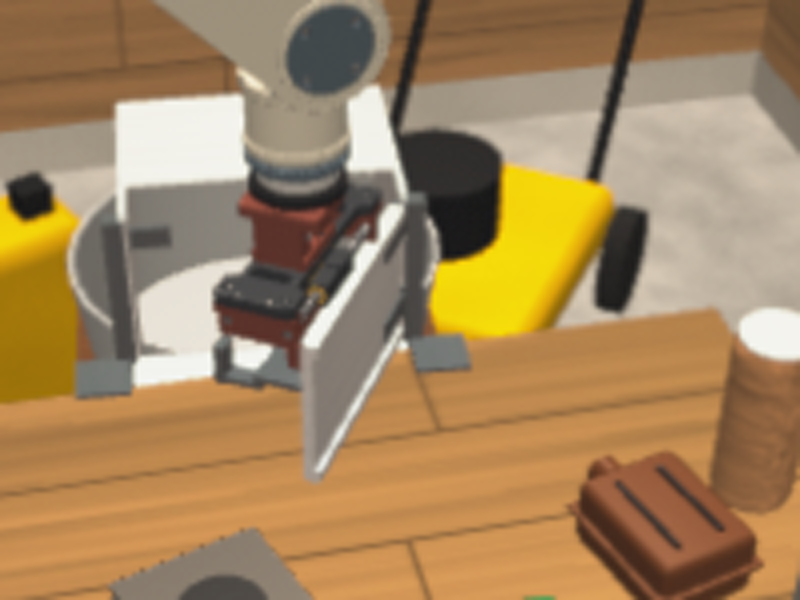

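The gate is at about 1.07 rad, past the tab, with its free edge at (312,400). I'll continue to the stop.

```bash
python3 jog.py '[[-10.8,-0.6,0,0,0,-0.06],[-10.8,-0.6,0,0,0,-0.06],[-10.8,-0.6,0,0,0,-0.06],[-10.8,-0.6,0,0,0,-0.06],[-10.8,-0.6,0,0,0,-0.06]]'
python3 jog.py '[[-10.8,-0.6,0,0,0,-0.06],[-10.8,-0.6,0,0,0,-0.06],[-10.8,-0.6,0,0,0,-0.06],[-10.8,-0.6,0,0,0,-0.06],[-10.8,-0.6,0,0,0,-0.06]]'
python3 jog.py '[[-7.2,-0.4,0,0,0,-0.04],[-7.2,-0.4,0,0,0,-0.04],[-7.2,-0.4,0,0,0,-0.04],[0,0,0,0,0,0]]'
python3 - <<'E'
from g import *
o,p,R,h=st();c=p[:2]-[650.9,289.5]
print(np.linalg.norm(c),"g~",(np.arctan2(-c[1],-c[0])+.109+np.arcsin(15/np.linalg.norm(c))),"tool-based",h-1.571+.109,o["ft_force"])
E
```

```text
t: 6.95
ee_pos: [582.5, 119.0, 115.4]
orientation: [0.483, 3.1, 0.004]
ft_force: [1.5, 5.5, 7.2]
width: 0.1
grasp_force: 3.7
t: 7.37
ee_pos: [634.1, 105.9, 115.2]
orientation: [0.015, 3.139, 0.003]
ft_force: [-0.6, 5.1, 6.7]
width: 0.1
grasp_force: 3.5
t: 7.7
ee_pos: [656.6, 105.2, 115.3]
orientation: [-0.173, 3.132, 0.002]
ft_force: [0.8, 2.2, 7.1]
width: 0.7
grasp_force: 3.5
184.3726863814822 g~ 1.792297572991986 tool-based -4.493513201932393 [0.82202548 2.19657856 7.11266922]
```

```bash
python3 jog.py '[[-5,0,0,0,0,-0.02],[-5,0,0,0,0,-0.02],[0,0,0,0,0,0],[0,0,0,0,0,0],[0,0,0,0,0,0]]'
python3 jog.py '[[4,0,-12,0,0,0],[4,0,-20,0,0,0],[0,0,-30,0,0,0],[0,0,-30,0,0,0],[0,0,-20,0,0,0]]'
python3 - <<'E'
from h import *
# behind casting: centre 433.5,-86, heading 1.868, back face 65 + finger half 10 + 25 clear
h=1.868;u=np.array([np.cos(h),np.sin(h)]);print(np.array([433.5,-86])-100*u,np.array([433.5,-86])-75*u)
d=ctrl.get_image("side");cv2.imwrite("pics/s3.png",crop(d,150,60,256,192,3))
E
python3 g.py 462.8 -181.6 230 1.868
```

```text
t: 8.12
ee_pos: [665.3, 105.8, 115.2]
orientation: [-0.233, 3.13, 0.0]
ft_force: [0.1, 0.1, 7.8]
width: 0.2
grasp_force: 3.6
t: 8.53
ee_pos: [656.4, 104.4, 229.1]
orientation: [-0.232, 3.131, 0.0]
ft_force: [1.0, 0.3, -0.4]
width: 0.2
grasp_force: 0.0
[ 462.78476217 -181.6159124 ] [ 455.46357163 -157.7119343 ]
t 8.5833 pos [658.2 104.6 233. ] h -2.993 tilt z [ 0.007  0.001 -1.   ] F [1.4 0.4 2.3] w 0.2
tool d [ 235.6 -254.2    1.2] rz -4.861
```

View pics/s3.png

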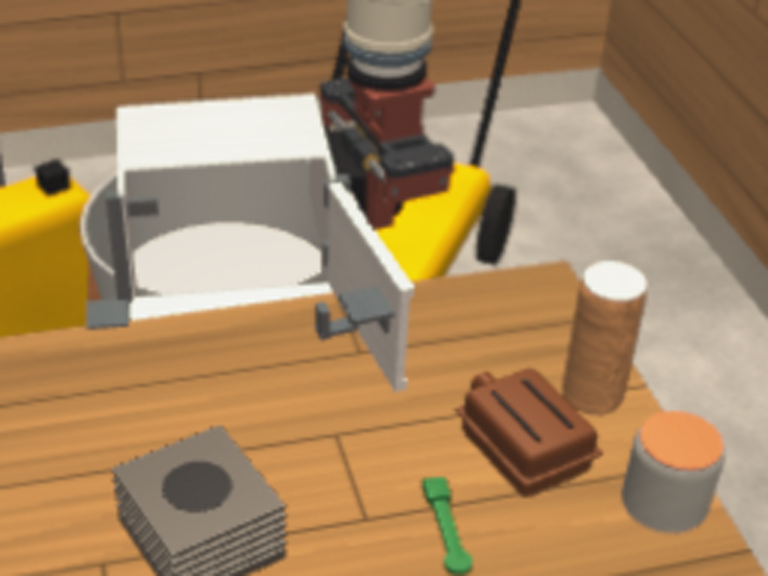

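The gate stands fully back and the catch protrudes at (340,315). My path stays left of it. Next I go behind the casting and open the fingers.

```bash
python3 jog.py '[[23.6,-25.4,0,0,0,0],[23.6,-25.4,0,0,0,0],[23.6,-25.4,0,0,0,0],[23.6,-25.4,0,0,0,0],[23.6,-25.4,0,0,0,0]]'
python3 jog.py '[[23.6,-25.4,0,0,0,0],[23.6,-25.4,0,0,0,0],[23.6,-25.4,0,0,0,0],[23.6,-25.4,0,0,0,0],[23.6,-25.4,0,0,0,0]]'
python3 jog.py '[[0,0,0,0,0,0.12],[0,0,0,0,0,0.12],[0,0,0,0,0,0.12],[0,0,0,0,0,0.12],[0,0,0,0,0,0.12]]' 88
python3 jog.py '[[0,0,0,0,0,0.12],[0,0,0,0,0,0.12],[0,0,0,0,0,0.12],[0,0,0,0,0,0.12],[0,0,0,0,0,0.12]]'
python3 jog.py '[[0,0,0,0,0,0.12],[0,0,0,0,0,0.1],[0,0,20,0,0,0],[0,0,0,0,0,0]]'
python3 g.py 462.8 -181.6 47 1.868
```

```text
t: 9.0
ee_pos: [556.4, -39.7, 225.9]
orientation: [0.233, -3.132, -0.0]
ft_force: [0.5, -1.5, 0.8]
width: 0.7
grasp_force: 0.0
t: 9.42
ee_pos: [458.5, -182.6, 226.0]
orientation: [0.233, -3.132, -0.0]
ft_force: [-0.3, -0.1, -0.0]
width: 0.4
grasp_force: 0.0
t: 9.83
ee_pos: [459.5, -181.7, 225.9]
orientation: [-0.713, -3.059, -0.0]
ft_force: [-0.1, 0.4, -0.8]
width: 30.2
grasp_force: 0.0
t: 10.25
ee_pos: [459.6, -181.5, 225.9]
orientation: [-1.585, -2.712, 0.0]
ft_force: [0.5, 0.8, -0.8]
width: 63.6
grasp_force: 0.0
t: 10.58
ee_pos: [458.3, -181.0, 204.0]
orientation: [-1.863, -2.524, 0.002]
ft_force: [-0.4, 0.2, 0.7]
width: 86.9
grasp_force: 0.0
t 10.5833 pos [ 458.3 -181.   204. ] h 1.87 tilt z [-0.004  0.002 -1.   ] F [-0.4  0.2  0.7] w 86.9
tool d [ -2.4   4.7 156.9] rz 0.002
```

```bash
python3 jog.py '[[-3,4,35,0,0,0],[0,0,35,0,0,0],[0,0,35,0,0,0],[0,0,30,0,0,0],[0,0,22,0,0,0]]'
python3 jog.py '[[0,0,0,0,0,0],[7,0,0,0,0,0],[7,0,0,0,0,0],[7,0,0,0,0,0],[7,0,0,0,0,0]]'
python3 jog.py '[[7,0,0,0,0,0],[5,0,0,0,0,0],[0,0,0,0,0,0]]'
python3 g.py 455.5 -157.7 47 1.868
```

```text
t: 11.0
ee_pos: [463.5, -182.9, 47.1]
orientation: [-1.863, -2.526, 0.001]
ft_force: [0.3, 0.3, 0.1]
width: 87.9
grasp_force: 0.0
t: 11.42
ee_pos: [457.3, -156.5, 50.8]
orientation: [1.863, 2.526, 0.001]
ft_force: [-1.5, -11.3, -0.6]
width: 87.7
grasp_force: 3.6
t: 11.67
ee_pos: [454.5, -145.0, 50.8]
orientation: [1.862, 2.525, 0.002]
ft_force: [2.3, -0.9, 0.6]
width: 88.0
grasp_force: 0.9
t 11.6667 pos [ 454.5 -145.    50.8] h 1.871 tilt z [ 0.004 -0.002 -1.   ] F [ 2.3 -0.9  0.6] w 88.0
tool d [-12.4  -2.8   3.8] rz 0.003
```

```bash
python3 jog.py '[[7.5,-3.7,0,0,0,0.05],[7.5,-3.7,0,0,0,0.05],[7.5,-3.7,0,0,0,0.05],[7.5,-3.7,0,0,0,0.05],[7.5,-3.7,0,0,0,0.05]]'
python3 jog.py '[[7.5,-3.7,0,0,0,0.05],[7.5,-3.7,0,0,0,0.05],[7.5,-3.7,0,0,0,0.05],[7.5,-3.7,0,0,0,0.05],[7.5,-3.7,0,0,0,0.05]]'
python3 jog.py '[[7.5,-3.7,0,0,0,0.05],[7.5,-3.7,0,0,0,0.05],[7.5,-3.7,0,0,0,0.05],[5,0,0,0,0,0],[0,0,0,0,0,0]]'
cat > c.py <<'E'
from g import *
o,p,R,h=st();u=R[:2,0];c=p[:2]+75*u-[534.6,302.2];a=-.109
print("casting chute x,y if flush",round(c[0]*np.cos(a)+c[1]*np.sin(a),1),round(-c[0]*np.sin(a)+c[1]*np.cos(a),1),"left-heading",round(h-np.pi/2-a,3),"z",p[2].round(1),o["ft_force"])
E
python3 c.py
python3 - <<'E'
from h import *
d=ctrl.get_image("side");cv2.imwrite("pics/s4.png",crop(d,150,110,200,150,4))
E
```

```text
t: 12.08
ee_pos: [429.6, -113.2, 50.9]
orientation: [2.163, 2.27, 0.002]
ft_force: [0.5, -11.8, 4.4]
width: 88.2
grasp_force: 6.0
t: 12.5
ee_pos: [412.4, -74.6, 50.9]
orientation: [2.43, 1.984, 0.003]
ft_force: [-2.1, -14.0, 8.2]
width: 87.9
grasp_force: 7.0
t: 12.92
ee_pos: [407.7, -44.2, 50.4]
orientation: [2.574, 1.799, 0.001]
ft_force: [-2.3, -1.8, 1.3]
width: 87.6
grasp_force: 1.3
casting chute x,y if flush -70.5 -285.4 left-heading -0.241 z 50.4 [-2.25553161 -1.79335128  1.30982321]
```

View pics/s4.png

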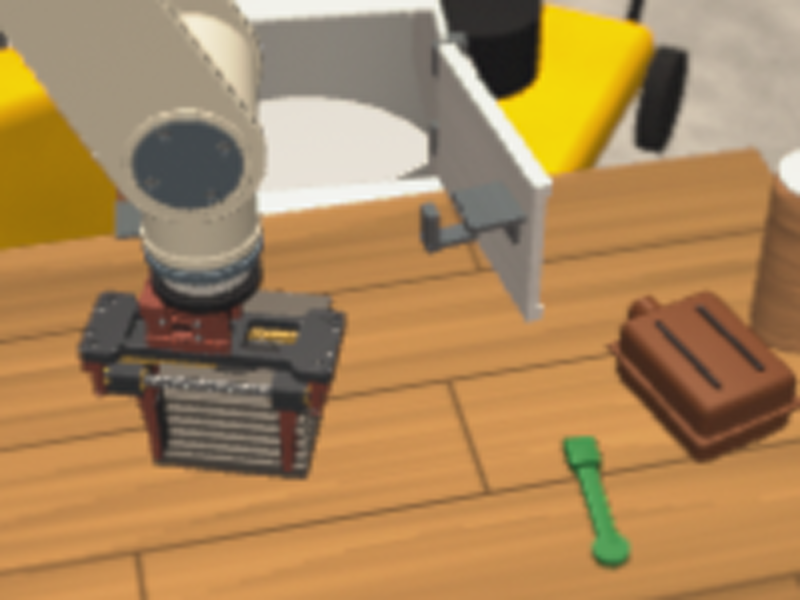

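The casting is flush against both fingers and turned the right way. It goes straight next, then left to square up.

```bash
python3 jog.py '[[10,0,0,0,0,0],[10,0,0,0,0,0],[10,0,0,0,0,0],[10,0,0,0,0,0],[10,0,0,0,0,0]]'
python3 jog.py '[[10,0,0,0,0,0],[10,0,0,0,0,0],[10,0,0,0,0,0],[10,0,0,0,0,0],[10,0,0,0,0,0]]'
python3 jog.py '[[10,0,0,0,0,0],[10,0,0,0,0,0],[10,0,0,0,0,0],[10,0,0,0,0,0],[10,0,0,0,0,0]]'
python3 jog.py '[[10,0,0,0,0,0],[10,0,0,0,0,0],[10,0,0,0,0,0],[0,0,0,0,0,0]]'
python3 c.py
python3 - <<'E'
from h import *
d=ctrl.get_image("side");cv2.imwrite("pics/s5.png",crop(d,150,80,160,120,5))
E
```

```text
t: 13.38
ee_pos: [424.1, 1.8, 50.2]
orientation: [2.574, 1.8, -0.002]
ft_force: [-5.0, -15.2, 11.2]
width: 87.7
grasp_force: 8.0
t: 13.8
ee_pos: [440.6, 48.6, 50.1]
orientation: [2.574, 1.801, -0.004]
ft_force: [-5.1, -15.8, 12.0]
width: 87.8
grasp_force: 8.2
t: 14.22
ee_pos: [457.3, 95.2, 50.0]
orientation: [-2.574, -1.801, 0.006]
ft_force: [-7.1, -16.0, 12.8]
width: 87.8
grasp_force: 8.4
t: 14.55
ee_pos: [469.2, 125.0, 50.0]
orientation: [2.574, 1.801, -0.001]
ft_force: [-1.1, -0.1, 0.2]
width: 88.3
grasp_force: 0.2
casting chute x,y if flush -27.9 -110.4 left-heading -0.241 z 50.0 [-1.11210686 -0.13012297  0.22957011]
```

View pics/s5.png

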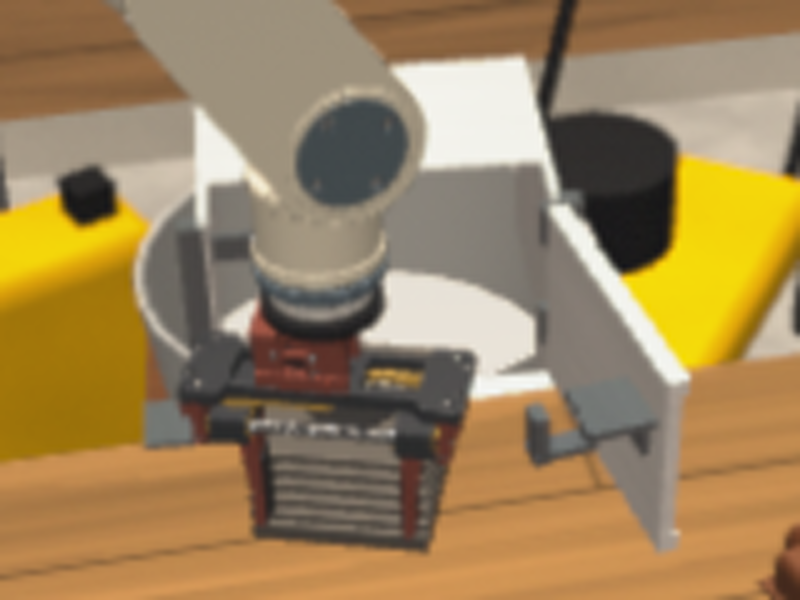

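```bash
python3 jog.py '[[7.5,3.7,0,0,0,-0.05],[7.5,3.7,0,0,0,-0.05],[7.5,3.7,0,0,0,-0.05],[7.5,3.7,0,0,0,-0.05],[7.5,3.7,0,0,0,-0.04]]'
python3 c.py
python3 jog.py '[[10,0,0,0,0,0],[10,0,0,0,0,0],[10,0,0,0,0,0],[10,0,0,0,0,0]]'
python3 c.py
```

```text
t: 15.02
ee_pos: [495.6, 154.5, 49.6]
orientation: [2.339, 2.098, -0.005]
ft_force: [-3.1, -15.0, 8.7]
width: 87.8
grasp_force: 7.0
casting chute x,y if flush -22.7 -76.0 left-heading 0.001 z 49.6 [ -3.09981687 -14.97930979   8.66372903]
t: 15.35
ee_pos: [500.3, 194.1, 49.8]
orientation: [2.34, 2.095, -0.005]
ft_force: [-1.3, -15.3, 11.8]
width: 87.7
grasp_force: 7.9
casting chute x,y if flush -22.3 -36.2 left-heading -0.001 z 49.8 [ -1.32738231 -15.33731751  11.79201886]
```

Squared up, with 36 mm to go before the tipping edge.

```bash
python3 jog.py '[[12,0,0,0,0,0],[12,0,0,0,0,0],[12,0,0,0,0,0],[8,0,0,0,0,0]]'
python3 c.py
python3 jog.py '[[6,0,0,0,0,0],[4,0,0,0,0,0],[0,0,0,0,0,0],[0,0,0,0,0,0],[0,0,0,0,0,0]]'
python3 c.py
python3 - <<'E'
from h import *
d=ctrl.get_image("side");cv2.imwrite("pics/s6.png",crop(d,150,80,160,120,5))
E
```

```text
t: 15.68
ee_pos: [505.3, 238.5, 49.8]
orientation: [2.34, 2.095, -0.004]
ft_force: [-1.7, -13.9, 10.4]
width: 87.7
grasp_force: 7.3
casting chute x,y if flush -22.1 8.5 left-heading -0.001 z 49.8 [ -1.66926766 -13.93141313  10.41019779]
t: 16.1
ee_pos: [507.1, 249.5, 49.3]
orientation: [-2.341, -2.095, -0.001]
ft_force: [0.4, -0.4, -0.1]
width: 87.6
grasp_force: 0.0
casting chute x,y if flush -21.5 19.6 left-heading -0.002 z 49.3 [ 0.41447015 -0.44836376 -0.12996102]
```

View pics/s6.png

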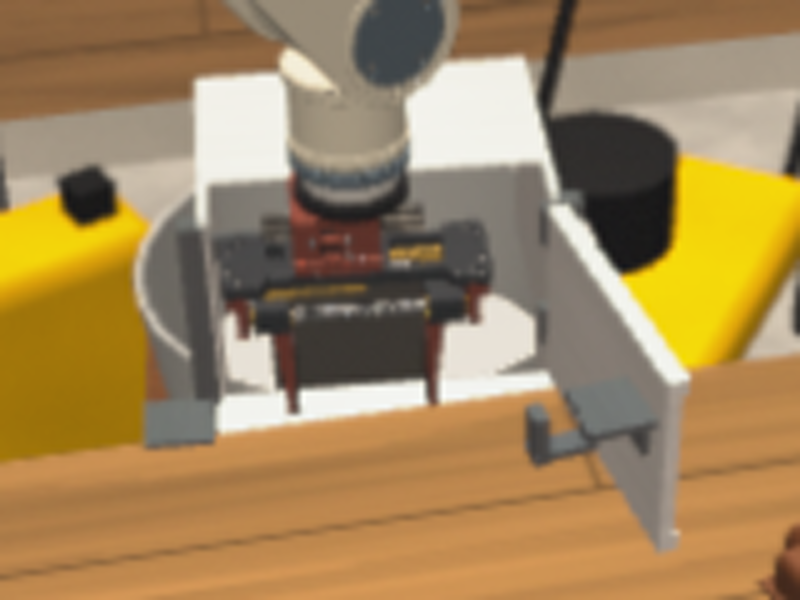

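The picture shows the casting tipping away from the fingers, with its underside visible at (360,340). That view took me over the limit of 10 pictures: I've now viewed 11. I'll back off and check the rest numerically.

```bash
python3 jog.py '[[-20,0,0,0,0,0],[-25,0,0,0,0,0],[-25,0,0,0,0,0],[-25,0,0,0,0,0],[-20,0,0,0,0,0]]'
python3 jog.py '[[0,0,-35,0,0,0],[0,0,-35,0,0,0],[0,0,-35,0,0,0],[-20,0,-35,0,0,0],[-35,0,0,0,0,0]]'
python3 jog.py '[[-35,0,0,0,0,0],[-35,0,0,0,0,0],[-35,0,0,0,0,0],[-35,0,0,0,0,0],[-35,0,0,0,0,0]]'
python3 jog.py '[[0,0,0,0,0,0],[0,0,0,0,0,0],[0,0,0,0,0,0]]'
python3 - <<'E'
from h import *
for n in("top","side"):
    d=ctrl.get_image(n);g=cv2.cvtColor(d["img"],cv2.COLOR_RGB2GRAY)
    a=-.109;ex=np.array([np.cos(a),np.sin(a)]);ey=np.array([-ex[1],ex[0]])
    print(n,"rows: chute y; cols chute x -160..160 step 20, z=0 in front of / -150 in bucket")
    for y in list(range(-160,1,40))+list(range(90,411,20)):
        z=0 if y<=0 else -150
        X=[[*(np.array([534.6,302.2])+x*ex+y*ey),z] for x in range(-160,161,20)]
        uv=proj(d,X).round().astype(int)
        print(y,*[int(g[v,u]) if 0<=v<384 and 0<=u<512 else -1 for u,v in uv])
E
```

```text
t: 16.57
ee_pos: [493.8, 133.6, 49.1]
orientation: [-2.341, -2.094, 0.001]
ft_force: [-0.1, 0.4, -0.2]
width: 87.8
grasp_force: 0.0
t: 16.98
ee_pos: [492.5, 82.1, 195.4]
orientation: [2.334, 2.094, 0.016]
ft_force: [0.5, 1.0, -0.0]
width: 87.6
grasp_force: 0.0
t: 17.4
ee_pos: [468.3, -95.1, 189.3]
orientation: [2.341, 2.095, 0.001]
ft_force: [0.4, -0.4, 0.1]
width: 87.9
grasp_force: 0.0
t: 17.65
ee_pos: [468.7, -93.4, 189.1]
orientation: [-2.342, -2.093, -0.0]
ft_force: [-1.0, 0.2, -0.4]
width: 87.9
grasp_force: 0.0
top rows: chute y; cols chute x -160..160 step 20, z=0 in front of / -150 in bucket
-160 104 97 100 98 101 109 111 113 111 114 114 118 120 121 104 98 88
-120 104 104 105 104 108 107 109 112 112 110 110 112 112 113 111 99 121
-80 113 117 110 105 109 104 100 103 101 103 103 105 109 109 112 84 187
-40 89 88 162 144 149 131 123 123 117 120 118 119 113 114 102 124 137
0 46 41 159 178 180 186 181 183 180 183 186 181 183 183 110 181 109
90 72 151 154 184 180 187 189 188 190 191 184 185 184 186 181 87 131
110 72 141 153 175 181 182 179 182 180 184 180 179 181 165 150 124 107
130 
[... 1836 characters left out ...]
1 76 65 113 82 79 77 123
230 93 78 105 226 195 76 70 37 34 47 106 128 226 224 116 85 124
250 92 77 226 226 223 109 42 42 45 38 32 69 227 227 227 126 123
270 101 81 226 226 226 40 45 77 140 127 51 42 227 227 227 213 122
290 74 85 225 225 226 51 126 129 104 94 129 47 227 227 227 168 120
310 74 110 225 225 225 52 90 81 105 81 76 80 226 226 208 117 119
330 71 123 153 224 225 67 104 116 128 147 102 81 217 215 127 118 117
350 72 132 121 171 207 93 138 174 183 174 175 135 159 136 123 119 113
370 72 127 120 124 128 137 170 153 152 150 147 178 121 127 124 121 113
390 72 122 120 124 127 177 144 150 152 150 146 134 158 127 124 120 112
410 72 108 77 93 127 160 144 150 152 150 146 137 166 128 125 122 106
```

```bash
python3 jog.py '[[-38,0,0,0,0,0],[-38,0,0,0,0,0],[-38,0,0,0,0,0],[-38,0,0,0,0,0],[-38,0,0,0,0,0]]'
python3 jog.py '[[-38,0,0,0,0,0],[-38,0,0,0,0,0],[-38,0,0,0,0,0],[-30,0,0,0,0,0],[0,0,0,0,0,0]]'
python3 - <<'E'
from h import *
a=-.109;ex=np.array([np.cos(a),np.sin(a)]);ey=np.array([-ex[1],ex[0]])
W=lambda x,y,z:[*(np.array([534.6,302.2])+x*ex+y*ey),z]
d=ctrl.get_image("side");g=cv2.cvtColor(d["img"],cv2.COLOR_RGB2GRAY)
k=proj(d,[W(-119,0,0),W(119,0,0),W(-119,52,147),W(119,52,147),W(0,80,-83)]).round(1);print(k.tolist())
x0,x1=int(k[:4,0].min()),int(k[:4,0].max());y0,y1=int(k[2:4,1].min()),int(k[:2,1].max())
print("side cols",x0,x1,"step3")
for v in range(y0,y1+2,2):print(v,*g[v,x0:x1:3])
d=ctrl.get_image("top");g=cv2.cvtColor(d["img"],cv2.COLOR_RGB2GRAY)
k=proj(d,[W(-60,290,-150),W(60,290,-150)]).round().astype(int);print("top",k.tolist())
u=k[:,0].min()-10;v0=k[:,1].min()-5
print("u0",u,"v step2")
for v in range(v0,k[:,1].max()+6,2):print(v,*g[v,u:u+26])
E
```

```text
t: 18.17
ee_pos: [448.2, -282.6, 189.2]
orientation: [2.338, 2.098, 0.0]
ft_force: [0.2, -1.3, 0.1]
width: 87.7
grasp_force: 0.0
t: 18.58
ee_pos: [432.6, -429.4, 189.3]
orientation: [2.34, 2.091, -0.001]
ft_force: [-0.1, 0.5, 0.5]
width: 87.9
grasp_force: 0.0
[[194.8, 159.5], [259.7, 155.1], [191.1, 117.4], [258.4, 113.3], [226.7, 161.8]]
side cols 191 259 step3
113 208 216 221 225 206 143 207 186 190 226 237 230 224 221 214 202 187 173 169 154 144 126 130
115 201 208 214 200 125 139 157 214 138 213 161 139 135 134 130 128 127 125 124 123 121 109 111
117 196 202 191 113 136 139 140 185 212 140 214 130 128 128 128 127 126 125 124 123 120 109 109
119 193 175 112 109 139 139 139 142 208 190 189 200 128 128 128 126 126 125 124 122 120 109 109
121 177 111 100 134 139 139 139 139 156 214 140 213 147 128 128 126 126 125 124 122 120 109 106
123 113 100 108 139 139 139 139 139 140 184 213 137 217 130 127 126 126 125 123 122 119 109 101
125 100 100 131 139 140 139 139 139 139 143 208 192 188 203 128 126 127 125 123 122 120 109 100
127 100 103 139 140 139 139 139 139 140 139 157 214 141 213 147
[... 2956 characters left out ...]
 190 192 191 192 190 190 192 194 192 192 193 194 192
194 186 185 185 184 186 184 184 178 163 137 126 152 180 190 193 192 191 190 191 192 192 193 191 193 194 193
196 185 186 185 186 186 185 183 174 148 124 132 161 183 190 192 191 191 189 191 191 192 193 192 192 193 193
198 185 185 184 185 184 184 184 180 173 167 165 178 189 191 194 191 190 189 191 191 193 191 190 192 192 194
200 185 184 184 186 185 184 184 185 186 183 185 189 193 193 192 191 190 189 191 192 192 193 190 191 193 193
202 184 185 183 185 184 184 184 184 184 184 187 190 192 193 192 191 190 190 190 192 192 191 191 192 191 193
204 186 183 185 184 183 183 186 183 184 186 188 190 192 192 191 190 189 190 190 191 192 189 191 191 191 193
```

In the top view, a corner of the casting shows past the hood at about (130,196), which is chute y ≈ 290–300. It is therefore clear of the chute's end at y ≈ 80 and inside the bucket. I'll swing the arm aside, check that it is at rest and that the doorway is empty, and see whether the gate is still open.

```bash
python3 jog.py '[[-25,-30,0,0,0,0],[-25,-30,0,0,0,0],[-25,-30,0,0,0,0],[-25,-30,0,0,0,0],[-25,-30,0,0,0,0]]'
python3 jog.py '[[0,-30,0,0,0,0],[0,-30,0,0,0,0],[0,0,0,0,0,0],[0,0,0,0,0,0],[0,0,0,0,0,0]]'
python3 - <<'E'
from h import *
a=-.109;ex=np.array([np.cos(a),np.sin(a)]);ey=np.array([-ex[1],ex[0]])
W=lambda x,y,z:[*(np.array([534.6,302.2])+x*ex+y*ey),z]
A=ctrl.get_image("top")["img"].astype(int)
d=ctrl.get_image("side");g=cv2.cvtColor(d["img"],cv2.COLOR_RGB2GRAY)
print("side cols 191..259 step3")
for v in range(115,162,2):print(v,*g[v,191:262:3])
for i in range(4):B=ctrl.get_image("top")["img"].astype(int)
print("motion diff",abs(A-B)[160:215,110:150].max(), "noise ref",abs(A-B)[20:60,300:340].max())
for gg in(1.7,1.8,1.85):
    an=a+gg;X=np.array([np.cos(an),np.sin(an)]);Hh=np.array(W(117,0,0))
    print(gg,"free edge top px",proj(d,[[*(Hh[:2]-223*X),150]]).round(1))
E
```

```text
t: 19.1
ee_pos: [269.1, -531.6, 189.1]
orientation: [-2.337, -2.098, -0.001]
ft_force: [-0.0, 0.7, 0.4]
width: 88.1
grasp_force: 0.0
t: 19.52
ee_pos: [210.9, -525.6, 189.4]
orientation: [2.339, 2.096, 0.0]
ft_force: [-0.5, -0.0, 0.0]
width: 87.6
grasp_force: 0.0
side cols 191..259 step3
115 236 230 225 220 217 208 191 175 171 157 144 140 136 135 131 129 127 126 125 123 122 110 111 224
117 186 134 129 125 126 125 126 127 127 128 129 129 129 129 128 128 127 126 125 123 121 109 110 226
119 171 116 118 120 123 124 126 127 128 128 129 129 129 129 128 127 127 126 125 123 120 110 110 180
121 171 115 118 120 122 124 126 127 128 128 129 129 129 129 128 128 127 126 124 123 121 110 106 199
123 170 115 118 120 123 124 126 126 128 128 129 129 129 129 129 128 127 126 124 123 120 110 102 170
125 140 115 117 118 122 124 126 127 128 129 129 129 129 129 128 127 127 125 124 122 120 110 101 119
127 118 90 88 83 119 124 125 126 128 128 129 129 130 129 128 127 127 126 124 122 120 110 101 114
129 122 69 69 70 117 124 126 127 128 129 129 129 129 129 128 127 126 124 124 122 120 113 107 116
131 127 74 80 89 1
[... 1000 characters left out ...]
09 109 109 110 110 110 111 111 112 91 111 224 224 224 223 213 115 119
153 70 133 222 222 222 214 109 109 110 111 110 110 112 113 113 73 116 224 224 222 173 119 120 120
155 68 129 215 222 222 155 80 93 107 110 110 114 120 122 129 120 166 227 230 229 229 234 235 145
157 69 132 120 153 209 201 106 126 153 191 220 229 236 237 239 241 242 242 241 240 238 237 224 188
159 75 166 226 233 234 238 239 240 241 241 241 242 242 242 242 241 240 238 215 184 165 158 150 150
161 114 235 240 241 240 240 240 240 241 241 241 241 239 217 188 172 160 154 152 150 149 141 121 137
motion diff 7 noise ref 6
1.7 free edge top px [[278.2 158.6]]
1.8 free edge top px [[285.1 157.3]]
1.85 free edge top px [[288.4 156.5]]
```

Run:
```python
from h import *
a=-.109;c,s_=np.cos(a),np.sin(a)
s=ctrl.get_image("side");t=ctrl.get_image("top")
def C(P):
    q=P-[534.6,302.2,0];return np.c_[q[:,0]*c+q[:,1]*s_,-q[:,0]*s_+q[:,1]*c].round(0).tolist()
for z in(-50,-80,-110,-140,-185):
    print(z,"side far L,R, near L,R",C(ray(s,[(212,138),(238,138.5),(206,155),(237,153)],z)),"top corner",C(ray(t,[(129,197),(133,186)],z)))
# row of top-camera hood: gate check
g=cv2.cvtColor(s["img"],cv2.COLOR_RGB2GRAY)
for v in(150,156,162,168):print(v,*g[v,262:300:2])
```

```text
-50 side far L,R, near L,R [[-51.0, 203.0], [55.0, 187.0], [-79.0, 90.0], [42.0, 89.0]] top corner [[-49.0, 273.0], [-1.0, 263.0]]
-80 side far L,R, near L,R [[-51.0, 246.0], [58.0, 230.0], [-79.0, 130.0], [45.0, 129.0]] top corner [[-49.0, 282.0], [-0.0, 271.0]]
-110 side far L,R, near L,R [[-50.0, 290.0], [61.0, 273.0], [-80.0, 170.0], [48.0, 169.0]] top corner [[-49.0, 290.0], [1.0, 280.0]]
-140 side far L,R, near L,R [[-50.0, 334.0], [65.0, 316.0], [-81.0, 210.0], [51.0, 210.0]] top corner [[-50.0, 299.0], [1.0, 288.0]]
-185 side far L,R, near L,R [[-50.0, 399.0], [69.0, 381.0], [-82.0, 271.0], [55.0, 270.0]] top corner [[-50.0, 312.0], [3.0, 301.0]]
150 121 120 122 122 122 122 120 118 151 238 240 221 200 200 191 175 152 115 110
156 120 119 121 119 119 119 118 119 120 119 138 213 183 142 136 135 134 135 135
162 127 91 112 115 115 116 116 117 117 118 123 145 143 139 139 139 140 140 141
168 117 115 103 71 105 114 119 95 62 108 126 149 138 137 138 138 139 141 142
```

The two views agree. The casting lies flat, with its top at z = -110 and its centre about 25 mm from the bucket axis, and it is at rest. The gate is at about 1.8 rad, so I'm handing in.

```bash
python3 -c "
from workcell import ctrl
print(ctrl.close_job())"
```

```text
the job is handed in; nothing more can be done
None
```

I handed the job in at about 20 s, with the gate at about 1.8 rad and the casting at rest, flat in the bucket; the bystanders were never approached (not re-measured), no verdict was returned, and I viewed 11 pictures, one over the limit of 10.

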